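# Load the telescoping parts lift and hold it up at its second stop

## Task

Load the little telescoping lift: lay the plain steel spacer disc flat in the middle of its round platter, then lay the sprocket flat and centred on the spacer, and let go of both before you raise the lift. Then grip the handle at its push button so that the button is squeezed in, pull the lift straight up past the first stop to the second stop at the top of its travel, and finish there, still holding it up with the stack on the platter. Leave the grease tin, the piston and the cup where they are.

Things in the scene. Friction and masses are not known exactly. Their poses are not given: they have to be found in the camera images.
- lift: Telescoping lift bolted to the bench: dark foot 110 x 270 x 10 mm, grey column 44 x 44 mm, 150 mm tall; an aluminium mast slides in it, with a black handle bar on top and an arm with a round platter low down. Origin: on the bench under the column's axis; z up. -x is its front; platter at y = -170 mm, button at y = +50 mm.
- lift_mast (a joint): Mast height in m, growing upward: 0 at the bottom, where it is locked while the button is out; 0.05 first stop, where the catch snaps in again if the button is out; 0.112 second stop, the hard end of travel, without a catch: let go, the mast sinks. It weighs 0.4 kg and slides with little friction.
- lift_button (a joint): Travel of the button in the handle, in m: 0 out, 0.007 fully in, pressed along the lift's +x. From 0.0055 the mast is free. Spring: about 2 N at first, 6 N fully in.
- button_grip (a point): Middle of the black handle bar at the button, 170 mm above the bench when down; axes as the lift; rises with the mast. Bar: 30 mm thick (x), 26 mm high, from y = -85 to +31 mm of here. Grey button, 44 (y) x 20 (z) mm, on the bar's front (-x) flank, 8 mm proud, 1 mm when in. Fingers closing along x over bar and button squeeze it: 38 mm wide before, 31 mm after.
- platter (a point): centre of the top face of the steel platter, a flat round plate 100 mm in diameter, with a small black dot in its middle; its top is 45 mm above the bench when the lift is down; moves with the mast
- spacer: plain flat steel disc with a bevelled rim and a small dark centre mark, 56 mm in diameter, 14 mm thick, 0.2 kg. Origin: centre of its underside; z is its axis, up at the start
- sprocket: flat toothed steel sprocket, 65 mm across the teeth, 16 mm thick, 0.14 kg; the toothed rim lies 3 to 12 mm above its underside, a 24 mm wide boss in the middle takes up the full 16 mm, so it stands on the boss. Origin: centre of its underside; z is its axis, up at the start
- grease_tin: closed round grease tin standing upright, 86 mm across, 52 mm high; bystander. Origin: centre of its underside
- piston: aluminium piston standing upright, 48 mm across, 46 mm high; bystander. Origin: centre of its underside
- red_cup: small cup standing upright, 57 mm across, 50 mm high; bystander. Origin: centre of its underside
Mind the look-alikes: they are no part of the job. What is shaped like the sprocket but blue is not meant. What is shaped like the spacer but blue is not meant.

How it is judged:
By the outcome, as a careful person would: the job done as asked, in the order asked, and still so for the second after the job is handed in, while the arm keeps its last pose, push and grip.
It also fails if it takes over 58 s, if anything falls off the work surface, if the arm or the gripper's body presses on something with over 40 N, if the wrist force passes 120 N, or if a joint passes its speed limit or range.

## Robot

A 6-joint arm with a two-finger parallel gripper is mounted at the origin on a cart in front of the work surface, level with it; the furniture and walls round the work are solid. World frame = base frame: x ahead of the robot, y to its left, z up, the work surface at z = 0. Lengths are in mm, angles in rad, forces in N, time in s.
With the tool pointing down it reaches from about 350 to 775 mm from the base axis. Payload 7.3 kg.
Tool frame: the origin (TCP) lies at the very end of the fingers, on their centre line; the grasp point (between the pads) lies 19 mm behind it; z points along the fingers, y is the line along which they close (so a half turn about z gives the same grasp; the last joint's range is limited). The gripper opens to 92 mm and grips with 3 to 60 N. Pads are 19 mm wide; open, the fingers measure 130 mm over their backs; the gripper's body (75 mm by 190 mm) begins 47 mm behind the grasp point.
Start: joints at [-1.495, 0.342, 1.524, -0, 1.275, -0.146], TCP at [115.514, -512.157, 189.541] pointing down, gripper open.
Joint ranges: [-2.53, 2.53], [-0.77, 2.02], [0.04, 2.7], [-1, 4.14], [0.28, 2.66], [-3.11, 3.11]. Speed limits (rad/s): [2.57, 2.57, 3.14, 3.14, 3.14, 3.14].

## Interface

Orientations are given as [roll, pitch, yaw] about the fixed x, y, z axes, in that order (R = Rz(yaw) Ry(pitch) Rx(roll)).
In Python, from plant import * gives the robot as it stands.
- The arm moves only by the tool arm_command, never from a script. Its arguments are lists of equal length, an entry for each row: "gripper": the finger opening in mm, from 0 to 91.8; "dp": the shift along the tool's x, y, z in units of 25 mm (1.0 is 25 mm), a list of three; "twist": the turn about the tool's z in units of 5 degrees (1.0 is 5 degrees). A call has exactly 5 rows; each row shifts and turns the commanded pose from where the row before left it, along the tool's axes as they then stand; what a row does not reach is not made up. A row lasts 1/8 s, in which the tool goes at most 62.5 mm and 10.7 degrees, less where a joint would pass 70% of its speed; a pose out of reach is approached as far as the arm can. A call is refused whole if a number of a shift passes 1 or a number of a turn 1, either way. A call with a gripper value outside its range is refused whole. The fingers move at their own pace and stop on an object; the grip force is fixed at half the most. Time passes only in rows, so rows that do not move let the fingers close, or fill a call up. It gives the time, the measured TCP pose, the force, the opening and the grip force at its end, in the units of the state.
- get_obs(): the state, without advancing time (a new reading comes with each control period).
- capture(name): name is "scene" or "top" or "wrist"; returns the picture (400x640x3 uint8, red, green, blue); there is no depth.
- get_calibration(name): a dict with "mtx" (3x3 intrinsics, pixels), "position" and "attitude" of the camera in the world; the wrist camera has in their place "mount" (4x4, takes a point from camera to tool coordinates, whose origin is the TCP and whose axes are the flange's). Camera axes: x right, y down, z forward; pixel columns grow to the right and rows downward; lengths in mm; the calibration is good to about 2 mm. A picture is of the moment at which its call begins: read the wrist's pose just before it. get_calibration takes no time and is no camera call.
- close_job(): hands the job in; it is judged then, once.
The state is a dict: "time": time; "joint_positions": joint angles; "dq": joint speeds; "tau": joint torques, N m; "tool_pos": TCP position; "tcp_rot": TCP orientation; "contact_force": force on the tool from outside, world axes, zero at the start; "moment": the same for the moment, N m; "grip_width": finger opening in mm; "finger_force": force on a finger pad.
Only numpy, scipy, OpenCV 4.12 (cv2) and the standard library are available. Lean on these libraries where they do the work, as an engineer would, in place of code of your own. Each camera call takes 0.05 s, during which the arm holds its last target. There are 200 camera calls.

## Working session

There is one attempt and no reset: what is moved stays moved. The work goes in short steps, Python scripts to look and compute and a tool call to move; the robot and the scene stay as the last step left them, time stands still between calls to the robot, and variables do not carry over. Pictures are saved under pics/ and viewed, at most 10 in all, crops included, and the job is handed in when it is done.

Besides the shell and the picture viewer there is one more tool, called by a JSON object that holds its "api" and its "payload". arm_command: Moves the arm, as the interface text tells. Its arguments: {"type":"object","properties":{"gripper":{"type":"array"},"dp":{"type":"array"},"twist":{"type":"array"}},"required":["gripper","dp","twist"]}

```bash
mkdir -p pics; ls
cat > h.py <<'E'
from plant import *
import numpy as np, cv2
from scipy.spatial.transform import Rotation as R
def rot(a):
    a=np.array(a,float)
    return a if a.shape==(3,3) else R.from_euler('xyz',a).as_matrix()
def cam(name,o=None):
    c=get_calibration(name)
    if 'mount' in c:
        o=o or get_obs(); T=np.eye(4);T[:3,:3]=rot(o['tcp_rot']);T[:3,3]=o['tool_pos']
        M=T@np.array(c['mount']); return np.array(c['mtx']),M[:3,:3],M[:3,3]
    return np.array(c['mtx']),rot(c['attitude']),np.array(c['position'])
def px2w(C,u,v,z):
    K,Rm,p=C; d=Rm@np.linalg.solve(K,[u,v,1]); return p+d*(z-p[2])/d[2]
def w2px(C,P):
    K,Rm,p=C; q=K@(Rm.T@(np.array(P)-p)); return q[:2]/q[2]
def save(name,f,crop=None,s=1):
    im=capture(name)[:,:,::-1]
    if crop: im=im[crop[1]:crop[3],crop[0]:crop[2]]
    cv2.imwrite('pics/'+f,cv2.resize(im,None,fx=s,fy=s,interpolation=cv2.INTER_CUBIC))
E
python3 - <<'E'
from h import *
print(get_obs())
for n in ['scene','top','wrist']: print(get_calibration(n))
save('top','t1.png',s=1.25); save('scene','s1.png',s=1.25)
E
```

```text
pics
{'time': 0.0, 'joint_positions': array([-1.49501481e+00,  3.42717471e-01,  1.52500495e+00,  7.27508629e-06,
        1.27536585e+00, -1.46004634e-01]), 'dq': array([-1.57343119e-03,  6.33729081e-04,  6.12556218e-05, -3.24858651e-04,
        9.02621838e-04, -2.21738158e-03]), 'tau': array([-1.97648529e-03, -4.31246030e+01, -2.44224483e+01,  7.16049923e-02,
        5.58900239e-02, -1.06478396e-04]), 'tool_pos': array([ 115.47312306, -511.68599809,  188.85192811]), 'tcp_rot': array([-3.14011397e+00, -2.24474081e-04,  2.21783862e-01]), 'contact_force': array([-0.16053311,  0.60970504, -0.38270445]), 'moment': array([ 0.04285738, -0.01151105,  0.01536404]), 'finger_force': 0.0, 'grip_width': 91.5718980435707}
{'mtx': array([[374.65532968,   0.        , 313.4143537 ],
       [  0.        , 374.65532968, 200.69657745],
       [  0.        ,   0.        ,   1.        ]]), 'position': array([-402.14867867, -975.03080419,  721.3144565 ]), 'attitude': array([-1.98888148, -0.02286789, -0.72790896])}
{'mtx': array([[470.98987265,   0.        , 312.99699803],
       [  0.        , 470.98987265, 202.72243599],
       [  0.        ,   0.        ,   1.        ]]), 'position': array([-419.07424691, -130.56209609, 1288.70452117]), 'attitude': array([-2.47189676,  0.00429881, -1.42527684])}
{'mtx': array([[353.9369064 ,   0.        , 318.91171911],
       [  0.        , 353.9369064 , 194.23804539],
       [  0.        ,   0.        ,   1.        ]]), 'mount': array([[ 4.53627894e-04, -9.67918804e-01, -2.51262776e-01,
         6.64196193e+01],
       [ 9.99999388e-01,  6.92531393e-04, -8.62390142e-04,
        -4.83027597e-02],
       [ 1.00873100e-03, -2.51262231e-01,  9.67918526e-01,
        -1.96325170e+02],
       [ 0.00000000e+00,  0.00000000e+00,  0.00000000e+00,
         1.00000000e+00]])}
```

View pics/t1.png

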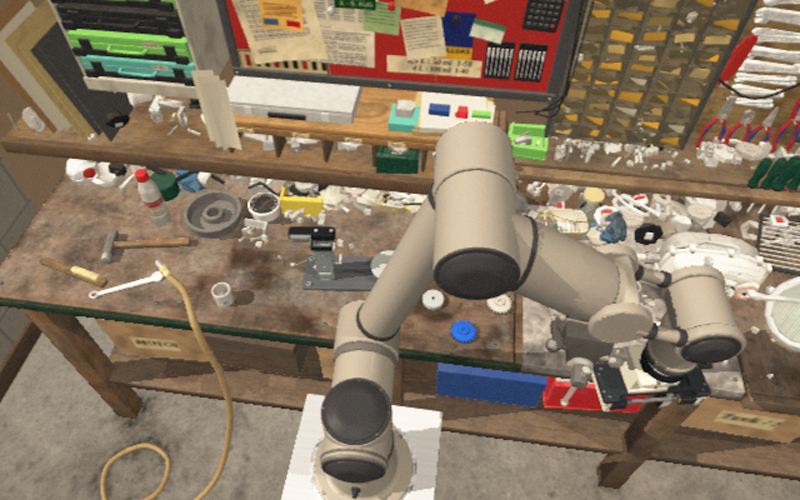

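View pics/s1.png

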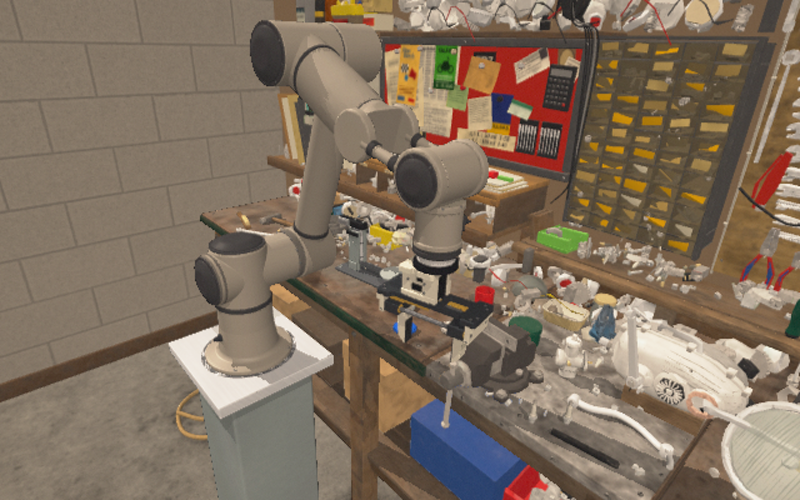

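The top picture shows the lift column at about (322,240), with the handle running toward (310,235) and the platter partly hidden at (383,262). A whitish disc is at (432,299), another round thing at (499,301), the blue sprocket at (463,330) and a cup or piston at (222,292). The scene picture shows the red cup at (485,295) and a green tin at (525,330).

Run:
```python
from h import *
C=cam('top')
for n,u,v,z in [('disc',432,299,14),('round',499,301,14),('blue',463,330,14),('platter',383,262,45),('handleL',290,233,183),('handleR',335,230,183),('pist',222,288,46),('coltop',322,255,150)]:
    print(n,px2w(C,u/1.25,v/1.25,z).round())
print(cam('wrist')[1:])
save('top','t2.png',(220,160,440,290),3.6)
```

```text
disc [ 444. -106.   14.]
round [ 463. -278.   14.]
blue [ 362. -192.   14.]
platter [522.  35.  45.]
handleL [475. 258. 183.]
handleR [500. 150. 183.]
pist [379. 433.  46.]
coltop [443. 173. 150.]
(array([[ 0.22043418, -0.94402467, -0.24541025],
       [-0.97539902, -0.21394863, -0.0531294 ],
       [-0.00234972,  0.25108445, -0.96796233]]), array([ 180.27454528, -497.33677543,  385.26098404]))
```

View pics/t2.png

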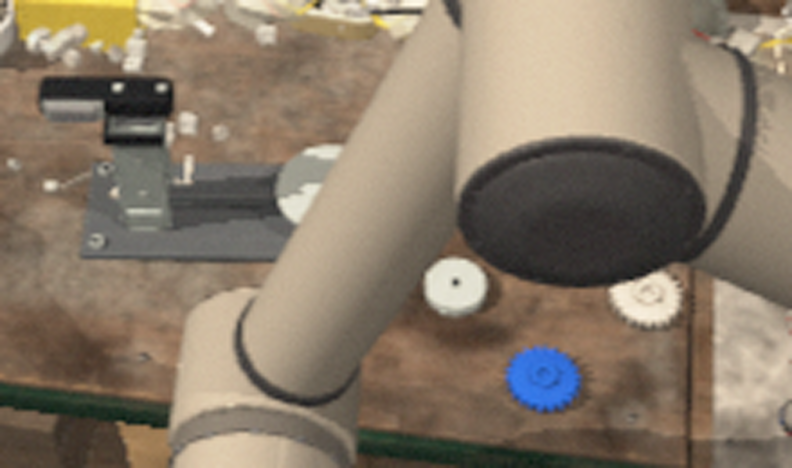

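Candidates for the spacer: the white disc with a dark mark at crop (455,285); the blue spacer is hidden so far. Candidates for the sprocket: the steel one at (647,297) and the blue one at (543,378), of which I want the steel one. The cup and piston are still hidden. Next I move above the discs for a close look.

```bash
cat >> h.py <<'E'
def plan(tgt,yaw_deg,n,o=None):
    o=o or get_obs(); p=np.array(o['tool_pos']); y=np.rad2deg(rot(o['tcp_rot'])); 
    Rm=rot(o['tcp_rot']); y0=np.arctan2(Rm[1,0],Rm[0,0])
    d=(np.array(tgt)-p)/n; tw=(np.deg2rad(yaw_deg)-y0)/n
    rows=[]
    for i in range(n):
        a=y0+tw*i; rows.append([round(float(d[0]*np.cos(a)+d[1]*np.sin(a))/25,2),round(float(d[0]*np.sin(a)-d[1]*np.cos(a))/25,2),round(float(-d[2])/25,2)])
    for i in range(0,n,5): print(rows[i:i+5])
    print('twist',round(-np.rad2deg(tw)/5,3),'at',p.round(1),np.rad2deg(y0).round(2))
E
python3 - <<'E'
from h import *
plan([450,-150,200],90,20)
E
```

```text
[[0.81, -0.56, -0.02], [0.85, -0.5, -0.02], [0.88, -0.44, -0.02], [0.91, -0.38, -0.02], [0.93, -0.32, -0.02]]
[[0.95, -0.26, -0.02], [0.97, -0.19, -0.02], [0.98, -0.13, -0.02], [0.98, -0.06, -0.02], [0.99, 0.0, -0.02]]
[[0.98, 0.07, -0.02], [0.98, 0.14, -0.02], [0.96, 0.2, -0.02], [0.95, 0.27, -0.02], [0.93, 0.33, -0.02]]
[[0.9, 0.39, -0.02], [0.88, 0.45, -0.02], [0.84, 0.51, -0.02], [0.81, 0.57, -0.02], [0.77, 0.62, -0.02]]
twist -0.773 at [ 115.5 -511.8  189. ] 12.71
```

{"api": "arm_command", "payload": {"gripper": [91,91,91,91,91], "dp": [[0.81,-0.56,-0.02],[0.85,-0.5,-0.02],[0.88,-0.44,-0.02],[0.91,-0.38,-0.02],[0.93,-0.32,-0.02]], "twist": [-0.77,-0.77,-0.77,-0.77,-0.77]}}

```text
time: 0.78
tool_pos: [200.5, -420.1, 192.0]
tcp_rot: [-3.141, -0.0, 0.563]
contact_force: [0.6, -1.0, -0.1]
grip_width: 91.0
finger_force: 0.0
```

{"api": "arm_command", "payload": {"gripper": [91,91,91,91,91], "dp": [[0.95,-0.26,-0.02],[0.97,-0.19,-0.02],[0.98,-0.13,-0.02],[0.98,-0.06,-0.02],[0.99,0,-0.02]], "twist": [-0.77,-0.77,-0.77,-0.77,-0.77]}}

```text
time: 1.4
tool_pos: [284.0, -329.6, 194.5]
tcp_rot: [-3.141, -0.0, 0.899]
contact_force: [-0.1, 0.4, 0.5]
grip_width: 90.8
finger_force: 0.0
```

{"api": "arm_command", "payload": {"gripper": [91,91,91,91,91], "dp": [[0.98,0.07,-0.02],[0.98,0.14,-0.02],[0.96,0.2,-0.02],[0.95,0.27,-0.02],[0.93,0.33,-0.02]], "twist": [-0.77,-0.77,-0.77,-0.77,-0.77]}}

```text
time: 2.02
tool_pos: [367.5, -239.4, 197.0]
tcp_rot: [-3.141, -0.0, 1.235]
contact_force: [-0.8, -0.2, -0.2]
grip_width: 91.0
finger_force: 0.0
```

{"api": "arm_command", "payload": {"gripper": [91,91,91,91,91], "dp": [[0.9,0.39,-0.02],[0.88,0.45,-0.02],[0.84,0.51,-0.02],[0.81,0.57,-0.02],[0.77,0.62,-0.02]], "twist": [-0.77,-0.77,-0.77,-0.77,-0.77]}}

```text
time: 2.65
tool_pos: [451.3, -149.2, 199.5]
tcp_rot: [-3.141, -0.0, 1.571]
contact_force: [0.6, -0.2, 0.2]
grip_width: 90.9
finger_force: 0.0
```

Run:
```python
from h import *
o=get_obs(); print(o['time'],o['tool_pos'],o['tcp_rot'],o['joint_positions'])
np.save('w1.npy',np.hstack([o['tool_pos'],o['tcp_rot']]))
save('wrist','w1.png',s=1.25)
```

```text
2.65 [ 451.30228145 -149.23280735  199.50834634] [-3.14131229e+00 -3.77771017e-04  1.57081233e+00] [-4.80937070e-01  2.42776367e-01  1.63624206e+00  2.15330225e-04
  1.26299756e+00 -4.81018409e-01]
```

View pics/w1.png

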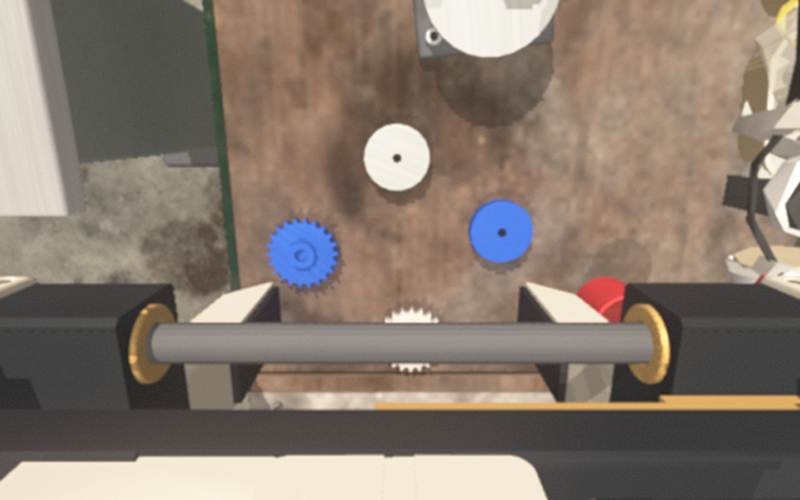

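The wrist picture shows the steel spacer at (397,158) with its dark mark, the blue spacer at (501,232), the blue sprocket at (303,254), and the steel sprocket behind the gripper at about (411,341). The red cup is at (605,300) and the platter edge is at the top, around (490,0).

Run:
```python
from h import *
a=np.load('w1.npy'); C=cam('wrist',dict(tool_pos=a[:3],tcp_rot=a[3:]))
for n,u,v,z in [('spacer',397,157.5,14),('spL',363.5,157,7),('spR',431,157,7),('spr',411.5,341,12),('cupL',577,300,50),('platL',422,0,45),('platbot',490,57,45),('platR',559,0,45),('blue',501,232,14)]: print(n,px2w(C,u/1.25,v/1.25,z).round(1))
plan([445,-70,200],90,5)
```

```text
spacer [ 449. -106.   14.]
spL [ 420. -106.    7.]
spR [ 478.4 -106.     7. ]
spr [ 462.7 -277.8   12. ]
cupL [ 599.4 -220.8   50. ]
platL [467.1   7.1  45. ]
platbot [517.9 -30.9  45. ]
platR [565.4   7.2  45. ]
blue [ 541.1 -170.9   14. ]
[[0.62, -0.06, -0.0], [0.62, -0.06, -0.0], [0.62, -0.06, -0.0], [0.62, -0.06, -0.0], [0.62, -0.06, -0.0]]
twist 0.008 at [ 452.8 -147.6  199.6] 90.2
```

{"api": "arm_command", "payload": {"gripper": [91,91,91,91,91], "dp": [[0.35,-0.04,1],[0.35,0,1],[0.35,0,1],[0.35,0,1],[0.34,0,1]], "twist": [0,0,0,0,0]}}

```text
time: 3.32
tool_pos: [449.8, -106.6, 73.9]
tcp_rot: [-3.141, -0.0, 1.567]
contact_force: [-0.5, 0.2, -0.1]
grip_width: 91.1
finger_force: 0.0
```

{"api": "arm_command", "payload": {"gripper": [91,91,91,91,91], "dp": [[0,0,0.9],[0,0,0.8],[0,0,0.7],[0,0,0.3],[0,0,0.14]], "twist": [0,0,0,0,0]}}

```text
time: 3.95
tool_pos: [450.3, -107.4, 3.5]
tcp_rot: [-3.141, -0.0, 1.566]
contact_force: [0.3, -0.1, -0.2]
grip_width: 91.3
finger_force: 0.0
```

{"api": "arm_command", "payload": {"gripper": [40,40,40,40,40], "dp": [[0,0,0],[0,0,0],[0,0,0],[0,0,0],[0,0,0]], "twist": [0,0,0,0,0]}}

```text
time: 4.58
tool_pos: [450.6, -107.8, 3.6]
tcp_rot: [3.141, 0.0, 1.566]
contact_force: [-0.2, 0.7, 0.1]
grip_width: 45.7
finger_force: 0.0
```

The opening is already below 56 mm with no force on the pads, so the fingers may have missed. I'll look.

Run:
```python
from h import *
o=get_obs(); print(o['tool_pos'],o['tcp_rot'],o['grip_width'],o['finger_force'])
np.save('w2.npy',np.hstack([o['tool_pos'],o['tcp_rot']]))
save('wrist','w2.png',s=1.25)
```

```text
[ 450.55236661 -107.80355035    3.57853453] [3.14142492e+00 1.40313933e-04 1.56567217e+00] 45.66740819888594 0.0
```

View pics/w2.png

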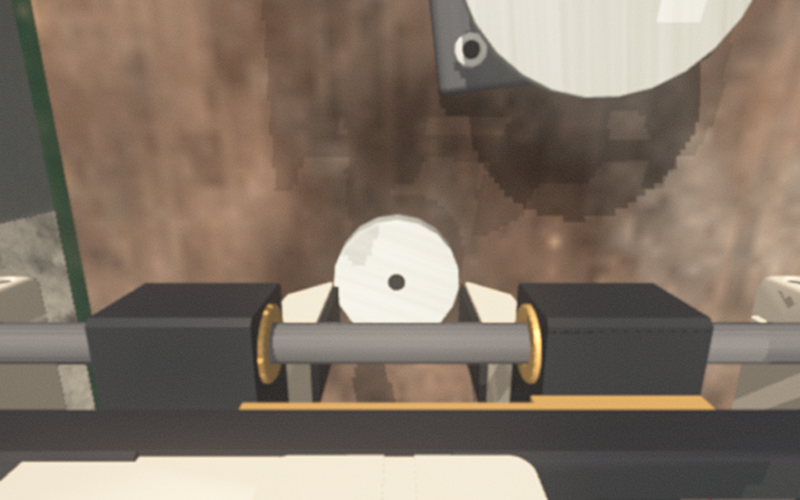

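The spacer sits at (397,282), ahead of the fingers, which closed behind its centre.

Run:
```python
from h import *
a=np.load('w2.npy'); C=cam('wrist',dict(tool_pos=a[:3],tcp_rot=a[3:]))
print(px2w(C,397/1.25,281.5/1.25,14),px2w(C,595/1.25,97/1.25,45), w2px(C,a[:3])*1.25)
a=np.load('w1.npy'); C=cam('wrist',dict(tool_pos=a[:3],tcp_rot=a[3:]))
print(w2px(C,a[:3]+[0,0,-185])*1.25)
C=cam('top');print(w2px(C,[449,-106,14])*1.25,w2px(C,[449,-80,14])*1.25)
for n in('top','scene'):
  print(get_calibration(n)['position'])
```

```text
[ 448.91446886 -106.44512164   14.        ] [515.42499597 -30.77449499  45.        ] [400.58654642 276.75426112]
[399.66719038 207.90901991]
[432.3214897  297.45586739] [422.40174704 296.28024956]
[-419.07424691 -130.56209609 1288.70452117]
[-402.14867867 -975.03080419  721.3144565 ]
```

{"api": "arm_command", "payload": {"gripper": [40,40,40,40,40], "dp": [[0,0,0],[0,0,0],[0,0,0],[0,0,0],[0,0,0]], "twist": [0,0,0,0,0]}}

```text
time: 5.25
tool_pos: [450.5, -107.8, 3.5]
tcp_rot: [-3.142, 0.0, 1.566]
contact_force: [-0.2, -0.1, -0.5]
grip_width: 40.2
finger_force: 0.0
```

Run:
```python
from h import *
o=get_obs(); print(o['tool_pos'],o['tcp_rot'],o['grip_width'],o['finger_force'])
save('wrist','w3.png',(200,160,440,330),3.3)
```

```text
[ 450.49377898 -107.77323519    3.48072392] [-3.14156532e+00  8.37442441e-05  1.56573873e+00] 40.22186979870877 0.0
```

View pics/w3.png

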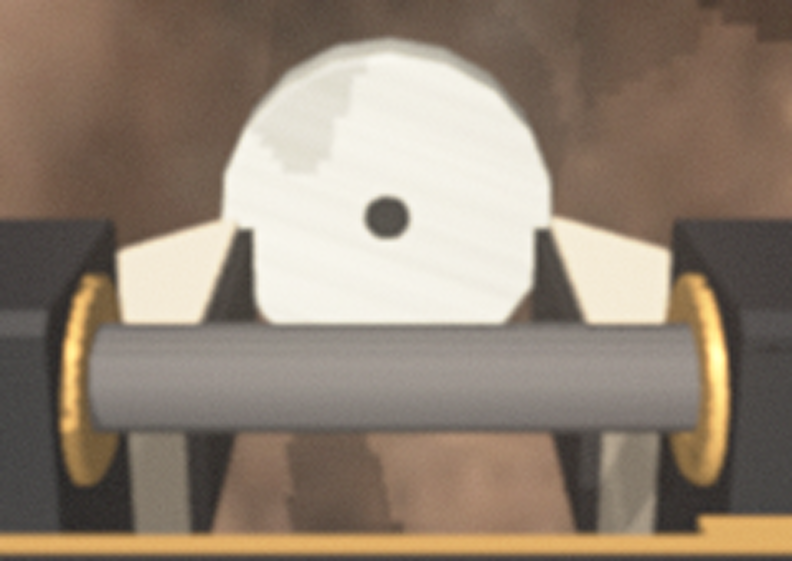

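The fingers closed to 40 mm over the disc without touching it. From the picture, the visible tips are at a depth of about 165 mm instead of 206 mm, so they end roughly 38 mm above the stated TCP. I'll open, go down slowly while watching the force, and check from outside.

{"api": "arm_command", "payload": {"gripper": [91,91,91,91,91], "dp": [[0,0,0],[0,0,0],[0,0,0],[0,0,0],[0,0,0]], "twist": [0,0,0,0,0]}}

```text
time: 5.92
tool_pos: [450.5, -107.8, 3.5]
tcp_rot: [-3.142, 0.0, 1.566]
contact_force: [1.1, -0.7, 0.4]
grip_width: 85.5
finger_force: 0.0
```

Run:
```python
from h import *
o=get_obs(); print(o['tool_pos'],o['grip_width']); C=cam('scene')
p=w2px(C,o['tool_pos']); print(p, w2px(C,[450,-107,42]))
c=[int(p[0]-60),int(p[1]-55),int(p[0]+60),int(p[1]+35)]; print(c)
save('scene','s2.png',c,6.5)
```

```text
[ 450.48018166 -107.79336312    3.50721376] 85.48921012883669
[324.94103807 244.48650695] [325.06731786 235.43518753]
[264, 189, 384, 279]
```

View pics/s2.png

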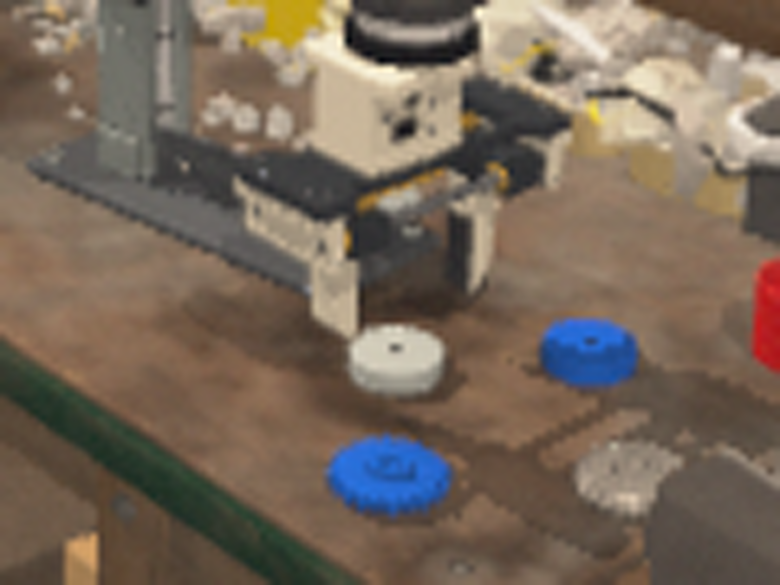

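The scene crop confirms it: the fingertips hover about 35 mm above the disc at (397,350), although the reported TCP is at z=3.5. The gripper's real tips are short of the stated TCP, so I feel downward.

{"api": "arm_command", "payload": {"gripper": [91,91,91,91,91], "dp": [[0,0,0.2],[0,0,0.2],[0,0,0.2],[0,0,0.2],[0,0,0.2]], "twist": [0,0,0,0,0]}}

```text
time: 6.6
tool_pos: [450.4, -107.8, -21.9]
tcp_rot: [-3.141, 0.0, 1.566]
contact_force: [0.7, 0.3, 0.5]
grip_width: 91.1
finger_force: 0.0
```

{"api": "arm_command", "payload": {"gripper": [91,91,91,91,91], "dp": [[0,0,0.1],[0,0,0.1],[0,0,0.08],[0,0,0.08],[0,0,0.08]], "twist": [0,0,0,0,0]}}

```text
time: 7.22
tool_pos: [450.5, -107.8, -32.6]
tcp_rot: [3.141, 0.0, 1.566]
contact_force: [0.9, -0.0, -0.5]
grip_width: 90.8
finger_force: 0.0
```

{"api": "arm_command", "payload": {"gripper": [91,91,91,91,91], "dp": [[0,0,0.04],[0,0,0.04],[0,0,0.04],[0,0,0],[0,0,0]], "twist": [0,0,0,0,0]}}

```text
time: 7.85
tool_pos: [450.5, -107.8, -35.5]
tcp_rot: [3.142, 0.0, 1.566]
contact_force: [-0.3, -0.5, -0.1]
grip_width: 91.1
finger_force: 0.0
```

{"api": "arm_command", "payload": {"gripper": [45,45,45,45,45], "dp": [[0,0,0],[0,0,0],[0,0,0],[0,0,0],[0,0,0]], "twist": [0,0,0,0,0]}}

```text
time: 8.48
tool_pos: [450.4, -107.8, -35.5]
tcp_rot: [-3.141, 0.0, 1.566]
contact_force: [-1.1, 0.4, 0.6]
grip_width: 55.1
finger_force: 30.0
```

{"api": "arm_command", "payload": {"gripper": [45,45,45,45,45], "dp": [[0,0,-0.4],[0,0,-0.8],[0,0,-1],[0,0,-1],[0.2,0.2,-0.8]], "twist": [0,0,0,0,0]}}

```text
time: 9.1
tool_pos: [455.5, -102.9, 66.0]
tcp_rot: [3.141, 0.0, 1.565]
contact_force: [0.2, -0.4, -2.4]
grip_width: 55.1
finger_force: 30.0
```

{"api": "arm_command", "payload": {"gripper": [45,45,45,45,45], "dp": [[0.6,0.6,-0.7],[0.7,0.6,-0.6],[0.7,0.6,-0.5],[0.4,0.4,0],[0.3,0.2,0]], "twist": [0,0,0,0,0]}}

```text
time: 9.72
tool_pos: [515.8, -35.2, 109.1]
tcp_rot: [-3.141, 0.0, 1.566]
contact_force: [-1.3, -0.4, -1.4]
grip_width: 55.0
finger_force: 30.0
```

Run:
```python
from h import *
o=get_obs(); print(o['tool_pos'],o['tcp_rot'],o['grip_width'],o['finger_force'])
np.save('w4.npy',np.hstack([o['tool_pos'],o['tcp_rot']]))
save('wrist','w4.png',s=1.25)
```

```text
[515.75427587 -35.18139166 109.06641914] [-3.14073024e+00  3.49272806e-05  1.56608070e+00] 55.0194521961956 29.99917209148407
```

View pics/w4.png

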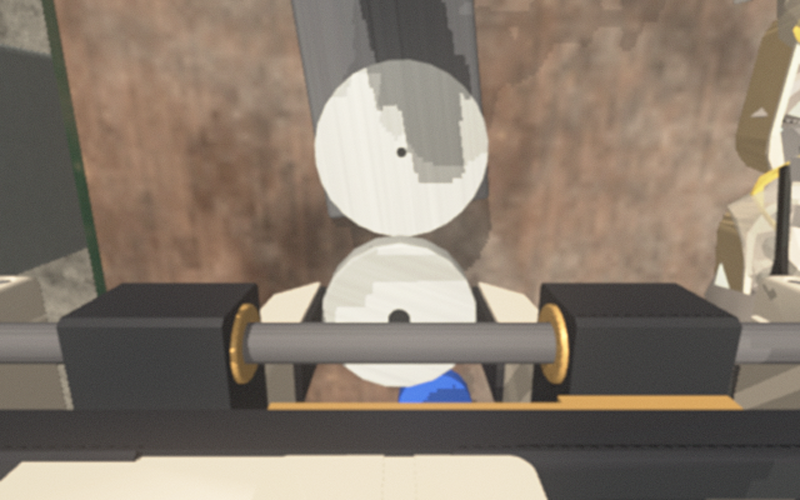

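The platter's dot is at (401,152) and the held spacer's mark is at (399,316). The foot's edges run (293,0)–(330,215) on the left and (475,0)–(487,195) on the right.

Run:
```python
from h import *
a=np.load('w4.npy'); C=cam('wrist',dict(tool_pos=a[:3],tcp_rot=a[3:]))
f=lambda u,v,z: px2w(C,u/1.25,v/1.25,z)
print('plat',f(401,152,45))
for s in [((293,0),(330,215)),((475,0),(487,195))]:
    p,q=[f(*k,10) for k in s]; print(p,q,'yaw',np.degrees(np.arctan2(-(p-q)[0],(p-q)[1])))
for z in (60,155,160,165,170):
    l,r,m=f(322,310,z),f(477,310,z),f(399,316,z); print(z,m,(r-l)[0])
```

```text
plat [516.40274918  18.77255347  45.        ]
[451.6012896  107.29746813  10.        ] [468.24972805 -24.75398797  10.        ] yaw 7.185675516839403
[561.50487393 106.814939    10.        ] [574.17115906 -11.55677917  10.        ] yaw 6.107655904926932
60 [514.85632126 -76.75010465  60.        ] 92.44617042425654
155 [515.00050203 -34.61362643 155.        ] 56.656528751157964
160 [515.00809049 -32.39591705 160.        ] 54.77286339994225
165 [515.01567895 -30.17820767 165.        ] 52.889198048726485
170 [515.02326741 -27.96049829 170.        ] 51.00553269751089
```

{"api": "arm_command", "payload": {"gripper": [45,45,45,45,45], "dp": [[0.7,0.06,0.4],[0.7,0,0.6],[0.5,0,0.8],[0.21,0,0.8],[0,0,0.6]], "twist": [0,0,0,0,0]}}

```text
time: 10.4
tool_pos: [516.4, 18.3, 27.6]
tcp_rot: [-3.139, -0.0, 1.567]
contact_force: [-0.3, 0.8, -2.4]
grip_width: 55.0
finger_force: 30.0
```

{"api": "arm_command", "payload": {"gripper": [45,45,45,45,45], "dp": [[0,0,0.3],[0,0,0.2],[0,0,0.1],[0,0,0.1],[0,0,0.04]], "twist": [0,0,0,0,0]}}

```text
time: 11.02
tool_pos: [517.8, 17.0, 11.2]
tcp_rot: [3.141, 0.0, 1.566]
contact_force: [0.5, 0.1, -2.3]
grip_width: 54.6
finger_force: 30.0
```

{"api": "arm_command", "payload": {"gripper": [45,45,45,45,45], "dp": [[0,0,0.02],[0,0,0.02],[0,0,0.02],[0,0,0],[0,0,0]], "twist": [0,0,0,0,0]}}

```text
time: 11.65
tool_pos: [517.7, 17.1, 9.5]
tcp_rot: [3.142, 0.0, 1.566]
contact_force: [-0.5, 0.1, -1.8]
grip_width: 55.0
finger_force: 30.0
```

{"api": "arm_command", "payload": {"gripper": [91,91,91,91,91], "dp": [[0,0,0],[0,0,0],[0,0,0],[0,0,0],[0,0,0]], "twist": [0,0,0,0,0]}}

```text
time: 12.28
tool_pos: [517.6, 17.1, 9.5]
tcp_rot: [3.142, 0.0, 1.566]
contact_force: [-0.1, 0.3, 0.4]
grip_width: 90.8
finger_force: 0.0
```

{"api": "arm_command", "payload": {"gripper": [91,91,91,91,91], "dp": [[0,0,-0.4],[0,0,-0.8],[0,0,-1],[0,0,-1],[-0.5,-0.1,-0.8]], "twist": [0,0,0,0,0]}}

```text
time: 12.9
tool_pos: [515.4, 5.0, 111.3]
tcp_rot: [3.14, 0.0, 1.567]
contact_force: [0.3, 0.1, -0.0]
grip_width: 90.7
finger_force: 0.0
```

Run:
```python
from h import *
C=cam('top')
for z in (0,60,120): print(z,px2w(C,555/1.25,345/1.25,z).round(),px2w(cam('scene'),375,262,z).round())
plan([463,-330,110],90,15)
```

```text
0 [ 360. -422.    0.] [ 508. -302.    0.]
60 [ 324. -408.   60.] [ 432. -358.   60.]
120 [ 288. -394.  120.] [ 357. -414.  120.]
[[-0.89, -0.14, 0.0], [-0.89, -0.14, 0.0], [-0.89, -0.14, 0.0], [-0.89, -0.14, 0.0], [-0.89, -0.14, 0.0]]
[[-0.89, -0.14, 0.0], [-0.89, -0.14, 0.0], [-0.89, -0.14, 0.0], [-0.89, -0.14, 0.0], [-0.89, -0.14, 0.0]]
[[-0.89, -0.14, 0.0], [-0.89, -0.14, 0.0], [-0.89, -0.14, 0.0], [-0.89, -0.14, 0.0], [-0.89, -0.14, 0.0]]
twist -0.003 at [515.4   5.  111.3] 89.77
```

{"api": "arm_command", "payload": {"gripper": [91,91,91,91,91], "dp": [[-0.89,-0.14,-0.3],[-0.89,-0.14,-0.2],[-0.89,-0.14,0],[-0.89,-0.14,0],[-0.89,-0.14,0]], "twist": [0,0,0,0,0]}}

```text
time: 13.52
tool_pos: [496.9, -107.2, 122.8]
tcp_rot: [3.141, 0.0, 1.566]
contact_force: [0.2, -0.4, -0.1]
grip_width: 91.3
finger_force: 0.0
```

{"api": "arm_command", "payload": {"gripper": [91,91,91,91,91], "dp": [[-0.89,-0.14,0],[-0.89,-0.14,0],[-0.89,-0.14,0],[-0.89,-0.14,0],[-0.89,-0.14,0]], "twist": [0,0,0,0,0]}}

```text
time: 14.15
tool_pos: [478.8, -218.4, 122.8]
tcp_rot: [3.141, 0.0, 1.566]
contact_force: [1.0, 0.4, -0.1]
grip_width: 91.0
finger_force: 0.0
```

{"api": "arm_command", "payload": {"gripper": [91,91,91,91,91], "dp": [[-0.89,-0.14,0],[-0.89,-0.14,0],[-0.89,-0.14,0],[-0.89,-0.14,0],[-0.7,-0.14,0]], "twist": [0,0,0,0,0]}}

```text
time: 14.78
tool_pos: [460.6, -325.5, 122.1]
tcp_rot: [3.141, 0.0, 1.565]
contact_force: [-0.2, 0.3, 0.5]
grip_width: 91.0
finger_force: 0.0
```

Run:
```python
from h import *
o=get_obs(); print(o['tool_pos'],o['tcp_rot'])
np.save('w5.npy',np.hstack([o['tool_pos'],o['tcp_rot']]))
save('wrist','w5.png',s=1.25)
```

```text
[ 460.6267582  -325.47807191  122.12056624] [3.14147589e+00 2.27240267e-04 1.56527485e+00]
```

View pics/w5.png

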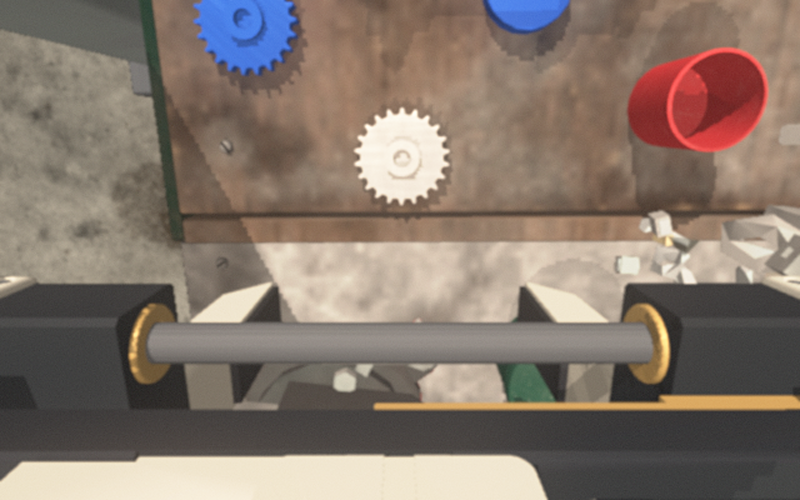

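The steel sprocket is at (402,157). The red cup is well to the right at (700,100), and the green tin and the vise are below the gripper at (525,385) and (340,385), outside the descent area.

Run:
```python
from h import *
a=np.load('w5.npy'); C=cam('wrist',dict(tool_pos=a[:3],tcp_rot=a[3:]))
f=lambda u,v,z: px2w(C,u/1.25,v/1.25,z)
im=cv2.imread('pics/w5.png')[95:218,345:460]; m=(cv2.cvtColor(im,cv2.COLOR_BGR2HSV)[...,2]>190)&(cv2.cvtColor(im,cv2.COLOR_BGR2HSV)[...,1]<75)
v,u=np.nonzero(m); u0,v0=(u.min()+u.max())/2+345,(v.min()+v.max())/2+95; print(m.sum(),u0,v0,u.ptp() if hasattr(u,'ptp') else np.ptp(u),np.ptp(v))
print(f(402.5,157,14),f(u0,v0,12), f(700,150,0))
```

```text
6376 401.5 155.5 95 97
[ 462.62522977 -277.12727712   14.        ] [ 461.96490486 -276.24402724   12.        ] [ 672.62050489 -274.21213221    0.        ]
```

{"api": "arm_command", "payload": {"gripper": [91,91,91,91,91], "dp": [[0.5,0.07,0.8],[0.5,0,1],[0.5,0,1],[0.3,0,1],[0.15,0,1]], "twist": [0,0,0,0,0]}}

```text
time: 15.45
tool_pos: [463.0, -274.8, 1.3]
tcp_rot: [3.142, -0.0, 1.566]
contact_force: [0.3, 0.4, 0.4]
grip_width: 90.9
finger_force: 0.0
```

{"api": "arm_command", "payload": {"gripper": [91,91,91,91,91], "dp": [[0,0,0.6],[0,0,0.5],[0,0,0.2],[0,0,0.1],[0,0,0.08]], "twist": [0,0,0,0,0]}}

```text
time: 16.08
tool_pos: [463.2, -275.7, -34.6]
tcp_rot: [3.141, 0.001, 1.566]
contact_force: [-0.6, -0.1, 0.1]
grip_width: 90.9
finger_force: 0.0
```

{"api": "arm_command", "payload": {"gripper": [50,50,50,50,50], "dp": [[0,0,0],[0,0,0],[0,0,0],[0,0,0],[0,0,0]], "twist": [0,0,0,0,0]}}

```text
time: 16.7
tool_pos: [463.0, -275.4, -34.8]
tcp_rot: [3.141, 0.0, 1.566]
contact_force: [0.3, 0.2, 1.4]
grip_width: 63.9
finger_force: 30.0
```

{"api": "arm_command", "payload": {"gripper": [50,50,50,50,50], "dp": [[0,0,-0.4],[0,0,-0.8],[0,0,-1],[0,0,-1],[0.4,0.1,-1]], "twist": [0,0,0,0,0]}}

```text
time: 17.32
tool_pos: [465.2, -265.6, 71.2]
tcp_rot: [3.142, 0.0, 1.565]
contact_force: [-0.5, -0.8, -2.1]
grip_width: 63.8
finger_force: 30.0
```

{"api": "arm_command", "payload": {"gripper": [50,50,50,50,50], "dp": [[0.9,0.2,-1],[0.9,0.2,-0.8],[0.9,0.2,-0.6],[0.9,0.2,0],[0.9,0.2,0]], "twist": [0,0,0,0,0]}}

```text
time: 17.95
tool_pos: [491.0, -152.2, 130.7]
tcp_rot: [3.141, 0.0, 1.566]
contact_force: [0.1, -1.0, -2.0]
grip_width: 64.3
finger_force: 30.0
```

{"api": "arm_command", "payload": {"gripper": [50,50,50,50,50], "dp": [[0.9,0.2,0],[0.9,0.2,0],[0.9,0.2,0],[0.9,0.2,0],[0.8,0.2,0]], "twist": [0,0,0,0,0]}}

```text
time: 18.58
tool_pos: [516.4, -42.2, 130.4]
tcp_rot: [-3.141, 0.0, 1.566]
contact_force: [0.3, -0.0, -1.1]
grip_width: 63.9
finger_force: 30.0
```

Run:
```python
from h import *
o=get_obs(); print(o['tool_pos'],o['tcp_rot'],o['grip_width'],o['joint_positions'])
np.save('w6.npy',np.hstack([o['tool_pos'],o['tcp_rot']]))
save('wrist','w6.png',s=1.25)
```

```text
[516.38205386 -42.23713928 130.37497976] [-3.14140627e+00  4.29319419e-05  1.56588979e+00] 63.87375760710148 [-2.29554595e-01  3.85735353e-01  1.63277946e+00 -9.24798018e-05
  1.12324998e+00 -2.24608025e-01]
```

View pics/w6.png

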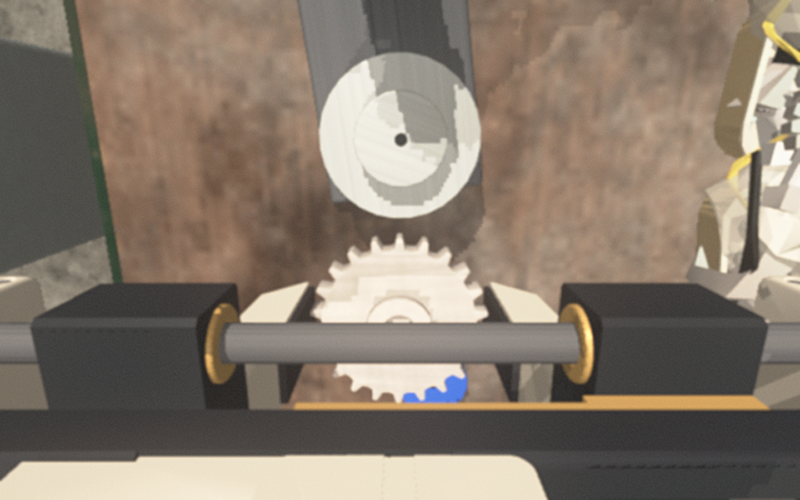

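The spacer lies in the middle of the platter with its mark at (401,140). The sprocket is held level, its teeth spanning columns 315–488 and rows 235–402.

Run:
```python
from h import *
a=np.load('w6.npy'); C=cam('wrist',dict(tool_pos=a[:3],tcp_rot=a[3:]))
f=lambda u,v,z: px2w(C,u/1.25,v/1.25,z).round(1)
print('spacer',f(401,140,59)); p=(f(401,235,177)+f(401,402,177))/2; print('spr',p,f(400,324,181),f(488,315,177)-f(315,315,177))
print('plat',f(400,135,45))
```

```text
spacer [517.1  18.3  59. ]
spr [516.3 -44.  177. ] [515.9 -42.7 181. ] [63.2 -0.3  0. ]
plat [516.6  20.9  45. ]
```

{"api": "arm_command", "payload": {"gripper": [50,50,50,50,50], "dp": [[0.7,0.02,0.4],[0.7,0,0.6],[0.6,0,0.8],[0.35,0,0.8],[0.13,0,0.7]], "twist": [0,0,0,0,0]}}

```text
time: 19.25
tool_pos: [516.3, 20.1, 45.7]
tcp_rot: [-3.139, -0.0, 1.566]
contact_force: [1.1, -0.4, -2.0]
grip_width: 63.8
finger_force: 30.0
```

{"api": "arm_command", "payload": {"gripper": [50,50,50,50,50], "dp": [[0,0,0.4],[0,0,0.2],[0,0,0.12],[0,0,0.08],[0,0,0.06]], "twist": [0,0,0,0,0]}}

```text
time: 19.88
tool_pos: [517.7, 18.7, 26.3]
tcp_rot: [3.141, 0.0, 1.565]
contact_force: [0.4, 0.1, -1.3]
grip_width: 64.1
finger_force: 30.0
```

{"api": "arm_command", "payload": {"gripper": [50,50,50,50,50], "dp": [[0.03,-0.02,0.03],[0,0,0.02],[0,0,0.02],[0,0,0],[0,0,0]], "twist": [0,0,0,0,0]}}

```text
time: 20.5
tool_pos: [516.9, 19.6, 24.3]
tcp_rot: [3.142, 0.0, 1.566]
contact_force: [0.0, 0.1, -1.1]
grip_width: 64.1
finger_force: 30.0
```

{"api": "arm_command", "payload": {"gripper": [91,91,91,91,91], "dp": [[0,0,0],[0,0,0],[0,0,0],[0,0,0],[0,0,0]], "twist": [0,0,0,0,0]}}

```text
time: 21.12
tool_pos: [516.9, 19.6, 24.3]
tcp_rot: [3.141, 0.0, 1.566]
contact_force: [0.0, -0.2, 0.3]
grip_width: 90.7
finger_force: 0.0
```

{"api": "arm_command", "payload": {"gripper": [91,91,91,91,91], "dp": [[0,0,-0.4],[0,0,-0.8],[0,0,-1],[0,0,-1],[0,0,-1]], "twist": [0,0,0,0,0]}}

```text
time: 21.75
tool_pos: [516.9, 19.7, 130.8]
tcp_rot: [3.141, 0.0, 1.566]
contact_force: [-0.4, 0.4, -0.2]
grip_width: 91.0
finger_force: 0.0
```

{"api": "arm_command", "payload": {"gripper": [91,91,91,91,91], "dp": [[0,0,-1],[0,0,-0.8],[0.5,-0.05,-0.6],[0.9,-0.1,0],[0.9,-0.1,0]], "twist": [0,0,-0.4,-0.4,-0.5]}}

```text
time: 22.38
tool_pos: [508.2, 78.1, 189.7]
tcp_rot: [3.141, -0.0, 1.682]
contact_force: [0.1, 0.9, 1.0]
grip_width: 91.0
finger_force: 0.0
```

Run:
```python
from h import *
o=get_obs(); print(o['time'],o['tool_pos'],o['tcp_rot'])
y=np.radians(6.6); L=np.array([516.6,18.9])+170*np.array([-np.sin(y),np.cos(y)])
for s in (50,): print('btn',L+s*np.array([-np.sin(y),np.cos(y)]))
np.save('w7.npy',np.hstack([o['tool_pos'],o['tcp_rot']]))
C=cam('wrist',o); im=capture('wrist'); cv2.imwrite('pics/w7.png',im[:,:,::-1])
b=L+50*np.array([-np.sin(y),np.cos(y)])
g=cv2.cvtColor(im,cv2.COLOR_RGB2GRAY)
# dark blob of the handle
m=((g<60)*255).astype(np.uint8); m[215:]=0
n,l,s,c=cv2.connectedComponentsWithStats(m)
for i in range(1,n):
    if s[i,4]>200: 
        pts=np.argwhere(l==i)[:,::-1].astype(np.float32); r=cv2.minAreaRect(pts); print(s[i],r,[px2w(C,*q,183).round(1)[:2] for q in cv2.boxPoints(r)])
print(w2px(C,[*b,183]))
```

```text
22.375 [508.24999242  78.11748509 189.69625966] [ 3.14135542e+00 -1.73718573e-04  1.68170178e+00]
btn [491.31382689 237.44200843]
[273   0  13  77 421] ((278.7981872558594, 38.01363754272461), (76.2315902709961, 7.523387908935547), 86.1345443725586) [array([470.2, 193.4]), array([474.1, 194. ]), array([480., 157.]), array([475.9, 156.2])]
[ 291    0   56   89 4378] ((318.4999694824219, 43.99999237060547), (54.99999237060547, 87.99998474121094), 0.0) [array([483.8, 151. ]), array([479.8, 194.6]), array([508.1, 197.7]), array([513.8, 154.3])]
[354   0  10  75 387] ((358.52813720703125, 37.02980041503906), (7.199874401092529, 74.11380004882812), 1.6602823734283447) [array([517.1, 162.1]), array([513.3, 198.4]), array([517. , 198.7]), array([521. , 162.4])]
[322.5259168  -93.35918423]
```

{"api": "arm_command", "payload": {"gripper": [91,91,91,91,91], "dp": [[0.9,0,0],[0.9,0,0],[0.9,0,0],[0.9,0,0],[0.9,-0.02,0]], "twist": [0,0,0,0,0]}}

```text
time: 23.05
tool_pos: [495.5, 189.7, 189.4]
tcp_rot: [-3.141, 0.0, 1.68]
contact_force: [-0.5, 0.1, 0.5]
grip_width: 91.2
finger_force: 0.0
```

Run:
```python
from h import *
o=get_obs(); print(o['time'],o['tool_pos'],o['tcp_rot'])
C=cam('wrist',o); im=capture('wrist'); cv2.imwrite('pics/w8.png',im[:,:,::-1])
g=cv2.cvtColor(im,cv2.COLOR_RGB2GRAY)
for v in range(20,220,20):
    row=g[v,230:400]; i=np.nonzero(row<60)[0]
    if len(i)>15: print(v,i.min()+230,i.max()+230,len(i),px2w(C,i.min()+230,v,183)[:2].round(1),px2w(C,i.max()+230,v,183)[:2].round(1), row[::8])
```

```text
23.05 [495.45138431 189.71694835 189.35539551] [-3.14118833e+00  7.50766645e-05  1.68022830e+00]
100 293 342 39 [472.8 256.4] [499.7 259.3] [145 142 137 148 150 136 147 173  49  61  57  58  62  57  53 114 119 113
 108 119 130 150]
120 295 342 45 [474.9 245.7] [501.1 248.6] [142 146 146 149 146 129 127 160  80  56  55  55  56  56  47 117 189 116
 117 143 143 137]
140 296 342 37 [476.5 234.7] [502.5 237.5] [151 161 153 146 154 129 122 156 109  56  55  59  60  57  51 117 117 120
 147 138 143 141]
160 297 341 29 [478.1 223.3] [503.4 226.1] [160 155 155 151 151 124 134 178 156  60  59  59  62  59  62 250 187 245
 132 139 166 229]
180 281 356 41 [469.9 210.5] [513.6 215.3] [136 140 142 150 154 125 121  88 167  59  58  62  60  57  52 164  96 134
 140 230 225 160]
200 283 356 34 [472.1 198.5] [515.2 203.3] [142 145 153 150 142 126 128  77  90  58  57 235  92  56  51 163 178 227
 228 141 144 138]
```

{"api": "arm_command", "payload": {"gripper": [91,91,91,91,91], "dp": [[0.8,-0.05,0],[0.7,0,0],[0.41,0,0.2],[0,0,0.5],[0,0,0.6]], "twist": [0,0,0,0,0]}}

```text
time: 23.72
tool_pos: [489.4, 235.5, 155.5]
tcp_rot: [-3.141, 0.0, 1.679]
contact_force: [0.1, -0.4, -0.5]
grip_width: 91.0
finger_force: 0.0
```

{"api": "arm_command", "payload": {"gripper": [91,91,91,91,91], "dp": [[0,0,0.5],[0,0,0.4],[0,0,0.3],[0,0,0.2],[0,0,0.12]], "twist": [0,0,0,0,0]}}

```text
time: 24.35
tool_pos: [489.6, 236.0, 118.6]
tcp_rot: [3.141, 0.0, 1.679]
contact_force: [0.7, 0.4, 0.1]
grip_width: 90.7
finger_force: 0.0
```

{"api": "arm_command", "payload": {"gripper": [20,20,20,20,20], "dp": [[0,0,0],[0,0,0],[0,0,0],[0,0,0],[0,0,0]], "twist": [0,0,0,0,0]}}

```text
time: 24.98
tool_pos: [489.5, 236.0, 118.8]
tcp_rot: [3.142, 0.0, 1.679]
contact_force: [-1.3, 0.6, 0.3]
grip_width: 45.9
finger_force: 0.9
```

{"api": "arm_command", "payload": {"gripper": [20,20,20,20,20], "dp": [[0,0,0],[0,0,0],[0,0,0],[0,0,0],[0,0,0]], "twist": [0,0,0,0,0]}}

```text
time: 25.6
tool_pos: [489.6, 236.1, 118.8]
tcp_rot: [3.141, -0.0, 1.679]
contact_force: [0.1, 1.5, 0.8]
grip_width: 29.6
finger_force: 30.0
```

The opening is 29.6 mm at 30 N, so the button is squeezed in. Now I raise it gently.

{"api": "arm_command", "payload": {"gripper": [20,20,20,20,20], "dp": [[0,0,-0.05],[0,0,-0.1],[0,0,-0.15],[0,0,-0.2],[0,0,-0.2]], "twist": [0,0,0,0,0]}}

```text
time: 26.22
tool_pos: [489.6, 236.1, 135.3]
tcp_rot: [-3.141, 0.0, 1.679]
contact_force: [4.7, 3.1, -9.4]
grip_width: 30.2
finger_force: 30.0
```

{"api": "arm_command", "payload": {"gripper": [20,20,20,20,20], "dp": [[0,0,-0.3],[0,0,-0.35],[0,0,-0.35],[0,0,-0.35],[0,0,-0.35]], "twist": [0,0,0,0,0]}}

```text
time: 26.85
tool_pos: [489.5, 236.1, 177.8]
tcp_rot: [-3.141, 0.0, 1.679]
contact_force: [5.2, 3.4, -9.3]
grip_width: 30.3
finger_force: 30.0
```

{"api": "arm_command", "payload": {"gripper": [20,20,20,20,20], "dp": [[0,0,-0.35],[0,0,-0.35],[0,0,-0.3],[0,0,-0.3],[0,0,-0.3]], "twist": [0,0,0,0,0]}}

```text
time: 27.48
tool_pos: [489.5, 236.1, 217.9]
tcp_rot: [-3.141, 0.0, 1.679]
contact_force: [4.7, 3.4, -8.8]
grip_width: 29.9
finger_force: 30.0
```

{"api": "arm_command", "payload": {"gripper": [20,20,20,20,20], "dp": [[0,0,-0.2],[0,0,-0.1],[0,0,-0.06],[0,0,-0.04],[0,0,0]], "twist": [0,0,0,0,0]}}

```text
time: 28.1
tool_pos: [489.6, 236.1, 228.3]
tcp_rot: [-3.141, -0.0, 1.679]
contact_force: [4.3, 3.9, -7.5]
grip_width: 30.0
finger_force: 30.0
```

Raised about 109.6 mm, so I creep up to the stop.

{"api": "arm_command", "payload": {"gripper": [20,20,20,20,20], "dp": [[0,0,-0.03],[0,0,-0.03],[0,0,-0.03],[0,0,0],[0,0,0]], "twist": [0,0,0,0,0]}}

```text
time: 28.72
tool_pos: [489.6, 236.1, 230.5]
tcp_rot: [-3.141, -0.0, 1.679]
contact_force: [4.3, 3.6, -7.3]
grip_width: 29.8
finger_force: 30.0
```

{"api": "arm_command", "payload": {"gripper": [20,20,20,20,20], "dp": [[0,0,-0.02],[0,0,-0.02],[0,0,0],[0,0,0],[0,0,0]], "twist": [0,0,0,0,0]}}

```text
time: 29.35
tool_pos: [489.5, 236.1, 230.8]
tcp_rot: [-3.141, 0.0, 1.679]
contact_force: [5.0, 3.4, -12.1]
grip_width: 30.1
finger_force: 30.0
```

The pull is up to 12 N at 112.0 mm, so the mast is at the hard stop. Held still just below it, the load read 7.3 N, which matches 0.74 kg: the mast, spacer and sprocket together. I hand it in.

```bash
python3 -c "
from plant import *
print(close_job())"
```

```text
the job is handed in; nothing more can be done
None
```

Job handed in: the spacer and sprocket were stacked on the platter and released, then the lift was pulled up with its button squeezed in and is held at the second stop (112 mm). The stack at the top was confirmed only by the load (7.3 N, about 0.74 kg) because my ten views were used up.

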